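# Slot the flight case into the kit caddy, turn the yellow jar to the front and hold

### The arm

A 7-joint arm with a two-finger parallel gripper is mounted at the origin on the work surface. World frame = base frame: x ahead of the robot, y to its left, z up, the work surface at z = 0. Lengths are in m, angles in rad, forces in N, time in s.
With the tool pointing down it reaches from about 0.375 to 0.925 m from the base axis. Payload 3.1 kg.
Tool frame: the origin (TCP) lies midway between the tips of the shut fingers; the grasp point (between the pads) lies 19 mm behind it; z points along the fingers, y is the line along which they close (so a half turn about z gives the same grasp; the last joint's range is limited). The gripper opens to 85 mm and grips with 20 to 120 N. Pads are 22 mm wide; open, the fingers measure 114 mm over their backs; the gripper's body (76 mm by 85 mm) begins 54 mm behind the grasp point. The pads swing forward as they close: fully open they stand 13 mm farther back than shut.
Start: joints at [-1.421, 0.383, 0.044, 1.598, -0.018, 1.161, -0.05], TCP at [0.159, 0.63, 0.231] pointing down, gripper open.
Joint ranges: [-2.61, 2.61], [-0.41, 2.15], [-1.48, 1.57], [0, 2.5], [-1.57, 4.71], [0.05, 1.97], [-2.85, 2.85]. Speed limits (rad/s): [2.79, 2.79, 3.14, 3.14, 3.14, 3.14, 3.14].

### API

Orientations are given as [roll, pitch, yaw] about the fixed x, y, z axes, in that order (R = Rz(yaw) Ry(pitch) Rx(roll)).
In Python, from cell import ctrl gives the robot as it stands.
- The arm moves only by the tool move_arm, never from a script. Its argument "targets" is a list of rows, each an object of numbers: "tx", "ty", "tz": the shift along the tool's x, y, z as a fraction of full scale; "wx", "wy", "wz": the turn, a rotation vector about the tool's x, y, z as a fraction of full scale. A call has 1 to 12 rows; each row shifts and turns the commanded pose from where the row before left it, along the tool's axes as they then stand; what a row does not reach is not made up. Full scale, the value 1, is 40 mm for a shift and 45 degrees for a turn. A row lasts 1/12 s, in which the tool goes at most 41.7 mm and 7.16 degrees, less where a joint would pass 70% of its speed; a pose out of reach is approached as far as the arm can. A call with a number of a shift or a turn outside -1 to 1 is refused whole. A call with a gripper value outside its range is refused whole. "grip" is the closure, from -1 (fully open) to 1 (shut), set as the call begins (left out, the last holds). The fingers move at their own pace and stop on an object; "newtons" is the grip in N (left out, the last holds). Time passes only in rows, so rows that do not move let the fingers close. It gives the time, the measured TCP pose, the force, the opening and the grip force at its end, in the units of the state.
- ctrl.sense(): the state, without advancing time (a new reading comes with each control period).
- ctrl.get_image(name): name is "scene" or "top"; returns the picture (400x640x3 uint8, blue, green, red); there is no depth.
- ctrl.camera_info(name): a dict with "camera_matrix" (3x3 intrinsics, pixels), "cam_to_world" (4x4, takes a point from camera to world coordinates). Camera axes: x right, y down, z forward; pixel columns grow to the right and rows downward; lengths in m; the calibration is good to about 2 mm. A picture is of the moment at which its call begins. camera_info takes no time and is no camera call.
- ctrl.finish_job(): hands the job in; it is judged then, once.
The state is a dict: "clock": time; "joint_positions": joint angles; "joint_vel": joint speeds; "effort": joint torques, N m; "tcp_pos": TCP position; "tcp_rot": TCP orientation; "contact_force": force on the tool from outside, world axes, zero at the start; "moment": the same for the moment, N m; "width": opening from 0.0 (shut) to 1.0 (fully open); "grip_force": force on a finger pad.
Only numpy, scipy, OpenCV 4.12 (cv2) and the standard library are available. Lean on these libraries where they do the work, as an engineer would, in place of code of your own. Each camera call takes 0.05 s, during which the arm holds its last target. There are 200 camera calls.

### The job

Take the flat blue flight case out of its wooden stand and slide it upright, all the way down, into the empty white slot on the revolving kit caddy, and let go of it. Then turn the caddy until the jar with the yellow lid faces squarely out of the open front of its tray, the side without a brass rail, and finish keeping hold of the turntable so that it stays still there while I unscrew the lid. Leave the other things on the shelf where they are.

Things in the scene. Friction and masses are not known exactly. Their poses are not given: they have to be found in the camera images.
- caddy: Fixed base of the kit caddy: square dark wooden tray 270 x 270 x 18 mm on the shelf, with a low brass rail (top 37 mm above the shelf) along its back and both sides; the front has no rail. Origin at the centre of its underside, on the turntable's axis; -x points out of the open front (towards the robot, up to 0.35 rad off), z up.
- turntable: Beech disc 230 mm across, top 38 mm above the shelf, turning endlessly either way about the caddy's upright axis; light drag (0.08 N m), stays where left. Five jars (lids 49 mm wide, tops 110 mm up), a white case holder and the knob are fixed to it. Origin on the axis, 26 mm up; -x points to the yellow-lidded jar, +x to the holder. Axes parallel to the caddy's = yellow jar at the front.
- yellow_jar (a point): Centre of the top of the only yellow lid on the turntable (clear jar with yellow stock; the other four lids are black), 82 mm from the axis, 110 mm above the shelf. Axes as the turntable.
- slot (a point): Centre of the slot's floor in the white plastic holder, straight across the axis from the yellow-lidded jar, 82 mm from the axis, 41 mm above the shelf. Slot open upwards, 14.4 mm wide along x (radially), 92.4 mm long along y, 45 mm deep, walls 4 mm, with a small flared lead-in whose rim is 92 mm above the shelf. Axes as the turntable.
- knob (a point): Middle of the round black knurled knob on the steel column at the turntable's axis, fixed to the turntable: 40 mm across, 31 mm high, this point 150.5 mm and its top 166 mm above the shelf. Nothing within 40 mm of it at its height.
- flight_case: Slim hard blue plastic flight case with a black seam: 12 mm thick (its x), 90 mm wide (its y), 100 mm tall (its z), about 100 g, both faces alike. Origin at the centre of its underside. It starts upright in the stand.
- case_stand: Fixed wooden stand 50 x 120 x 40 mm with a groove along its y, 16 mm wide and 30 mm deep, open at both ends, in which the case stands with its underside 10 mm above the shelf. Origin at the centre of its underside.
- shaft_tube: Yellow plastic dart shaft tube with a black cap, standing, 28 mm across, 99 mm tall, loose. Origin at the centre of its underside.
- bulb: Spare frosted white glass bulb standing in its open cardboard carton, 62 x 62 mm, 109 mm tall, loose. Origin at the centre of its underside.
- coaster: Round beech coaster 96 mm across, 10 mm thick, loose, with the glass on it. Origin at the centre of its underside.
- half_pint: Empty glass, 78 mm across the rim, 115 mm tall, standing on the coaster. Origin at the centre of its underside.
- barrel_block: Wooden block 45 x 90 x 22 mm with three bare tungsten dart barrels (50 mm long, tops 57 mm above the shelf) standing in it, loose. Origin at the centre of its underside.
There are look-alikes about, which are no part of the job. Several things have the shape of the flight_case; the one meant has the colours described above.

How it is judged:
On the way, in this order (a step that is already met when the one before it is completed fails the run):
1. the flight case stands fully home in the slot and the fingers have let go of it (z of flight_case in the frame of slot between -0.004 and 0.004 m and horizontal distance between flight_case and slot below 0.006 m and angle between the z axis of flight_case and the z axis of slot, either way round below 0.12 rad and contact force between the fingers and flight_case below 0.1 N), for 0.2 s.
2. the yellow-lidded jar faces the open front with the fingers holding the turntable (x of yellow_jar in the frame of caddy below -0.06 m and y of yellow_jar in the frame of caddy between -0.01 and 0.01 m and contact force between the fingers and turntable above 1 N), for 0.2 s.
At the end, for the whole second after the job is handed in: Yellow lid at the open front, its centre within 10 mm of the tray's middle line; turntable still (under 0.05 rad/s), the fingers on it or on what is fixed to it with over 1 N; the case home in the slot, underside within 4 mm of its floor, upright within 0.12 rad (all of step 2 and angular speed of turntable below 0.05 rad/s and z of flight_case in the frame of slot between -0.004 and 0.004 m and horizontal distance between flight_case and slot below 0.006 m and angle between the z axis of flight_case and the z axis of slot, either way round below 0.12 rad); the arm keeps its last pose, push and grip.
It fails at once if the shaft tube, bulb, coaster, glass or barrel block is shifted by more than 20 mm or knocked over (distance of any of shaft_tube, bulb, coaster, half_pint, barrel_block from where it was at the start of the episode above 0.02 m or angle between any of shaft_tube, bulb, half_pint's own z axis and vertical above 0.5 rad).
It also fails if it takes over 69 s, if anything falls off the work surface, if the arm or the gripper's body presses on something with over 40 N, if the wrist force passes 120 N, or if a joint passes its speed limit or range.

## Working session

There is one attempt and no reset: what is moved stays moved. The work goes in short steps, Python scripts to look and compute and a tool call to move; the robot and the scene stay as the last step left them, time stands still between calls to the robot, and variables do not carry over. Pictures are saved under pics/ and viewed, at most 10 in all, crops included, and the job is handed in when it is done.

Besides the shell and the picture viewer there is one more tool, called as name(argument=value, ...), one argument or row to a line, values as JSON. move_arm: Moves the arm, as the interface text tells. Shift numbers are shares of 40 mm and turn numbers shares of 45 degrees, none past 1 either way. Its arguments: {"type":"object","properties":{"targets":{"type":"array"},"grip":{"type":"number"},"newtons":{"type":"number"}},"required":["targets"]}

```bash
mkdir -p pics
python3 - <<'E'
from cell import ctrl
import cv2,numpy as np
for n in("scene","top"):
    cv2.imwrite(f"pics/{n}0.png",ctrl.get_image(n)); i=ctrl.camera_info(n); print(n,np.round(i["camera_matrix"],1).tolist(),np.round(i["cam_to_world"],3).tolist())
print(ctrl.sense())
E
```

```text
scene [[433.2, 0.0, 321.7], [0.0, 433.2, 200.8], [0.0, 0.0, 1.0]] [[-0.212, 0.572, -0.793, 1.492], [0.977, 0.11, -0.182, 0.178], [-0.017, -0.813, -0.582, 0.82], [0.0, 0.0, 0.0, 1.0]]
top [[493.9, 0.0, 315.4], [0.0, 493.9, 195.7], [0.0, 0.0, 1.0]] [[0.06, -0.974, 0.217, 0.232], [-0.998, -0.059, 0.01, -0.047], [0.003, -0.217, -0.976, 1.454], [0.0, 0.0, 0.0, 1.0]]
{'clock': 0.1, 'joint_positions': array([-1.42076937,  0.38376821,  0.04381252,  1.59941261, -0.01789568,
        1.16121796, -0.04991585]), 'joint_vel': array([-1.11365228e-04, -9.09707967e-04, -1.16065070e-03, -3.25295872e-03,
       -5.99349316e-05, -9.94200629e-04,  5.60656333e-04]), 'effort': array([ 2.97403261e-03, -4.34730756e+01,  1.02924272e+00, -2.50455809e+01,
        1.07279970e-02,  5.43325441e-03, -6.42668255e-06]), 'tcp_pos': array([0.15922078, 0.62931157, 0.23000475]), 'tcp_rot': array([-3.13918160e+00,  1.21990139e-04,  2.89385402e+00]), 'contact_force': array([ 0.63564319,  0.41347852, -0.12310394]), 'moment': array([-0.05146181,  0.0283726 , -0.0440015 ]), 'grip_force': 0.0, 'width': 1.0001336612868836}
```

View pics/scene0.png

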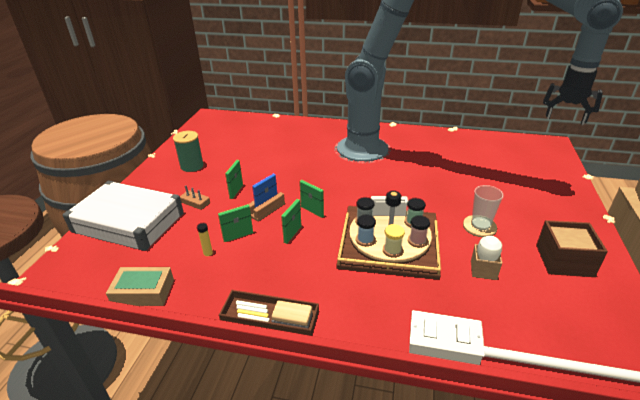

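View pics/top0.png

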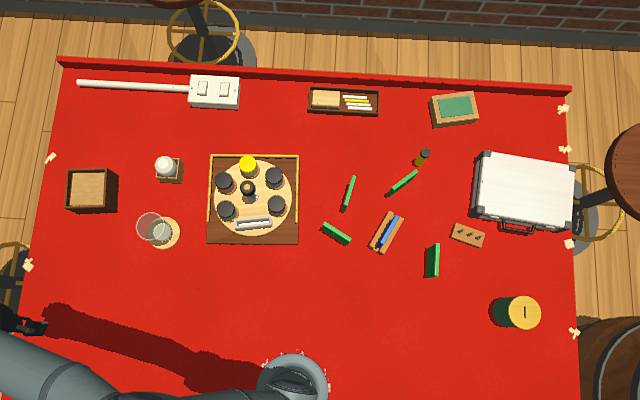

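The scene view shows the blue case in its stand at about (265,190), with the caddy at (390,235). In the top view the caddy is at (252,198), with the yellow lid at the back (248,166) and the holder at the front (253,224). These could be mistaken for the case in the top view: blue (388,233), and green at (349,192), (404,181), (336,233) and (432,260). I choose the blue one and check it in a close crop.

Run:
```python
import cv2,numpy as np
a=cv2.imread("pics/top0.png"); 
c=cv2.resize(a[145:265,195:315],None,fx=5,fy=5,interpolation=cv2.INTER_CUBIC)
d=cv2.resize(a[200:265,360:415],None,fx=3.6,fy=3.6,interpolation=cv2.INTER_CUBIC)
o=np.zeros((600,800,3),np.uint8); o[:600,:600]=c; o[:d.shape[0],600:600+d.shape[1]]=d
s=cv2.imread("pics/scene0.png"); e=cv2.resize(s[165:225,240:290],None,fx=4,fy=4,interpolation=cv2.INTER_CUBIC); o[300:540,600:800]=e
cv2.imwrite("pics/crop1.png",o)
```

```text
(no output)
```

View pics/crop1.png

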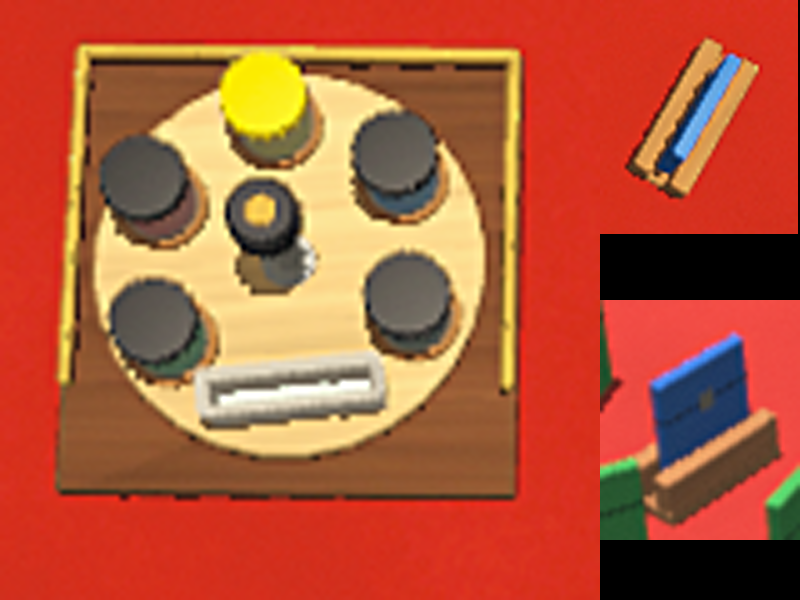

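The crop confirms the blue case with its black seam in the wooden stand. The empty white slot is at the front of the turntable and the yellow lid at the back. Next I measure.

```bash
cat > h.py <<'E'
import cv2,numpy as np
from cell import ctrl
def ray(n,uv,z):
    i=ctrl.camera_info(n);K=np.array(i["camera_matrix"]);T=np.array(i["cam_to_world"])
    p=np.atleast_2d(np.array(uv,float)); d=np.c_[p,np.ones(len(p))]@np.linalg.inv(K).T@T[:3,:3].T
    o=T[:3,3]; return (o+d*((z-o[2])/d[:,2])[:,None])[:,:2]
def blob(m,roi,k=0):
    x0,y0,x1,y1=roi; q=np.zeros_like(m); q[y0:y1,x0:x1]=m[y0:y1,x0:x1]
    n,l,s,c=cv2.connectedComponentsWithStats(q); 
    j=1+np.argsort(-s[1:,4])[k]; return l==j,s[j],c[j]
def rect(n,mask,z):
    v,u=np.nonzero(mask); p=ray(n,np.c_[u,v],z)
    (c,(w,h),a)=cv2.minAreaRect((p*1000).astype(np.float32)); 
    if w<h: w,h,a=h,w,a+90
    return np.r_[c]/1000,w,h,((a+90)%180)-90,p.mean(0)
E
python3 - <<'E'
from h import *
a=cv2.imread("pics/top0.png"); H=cv2.cvtColor(a,cv2.COLOR_BGR2HSV)
blue=cv2.inRange(H,(100,120,60),(125,255,255))
m,s,c=blob(blue,(360,200,415,265)); print("blue V pct",np.percentile(H[m][:,2],[5,25,50,75,95]),s)
bt=blob(cv2.inRange(H,(100,100,170),(125,255,255)),(360,200,415,265))[0]; print("top face",rect("top",bt,.11))
s0=cv2.imread("pics/scene0.png");Hs=cv2.cvtColor(s0,cv2.COLOR_BGR2HSV)
bs=blob(cv2.inRange(Hs,(100,120,60),(125,255,255)),(240,165,290,225))[0]
v,u=np.nonzero(bs);print("scene blue corners",cv2.approxPolyDP(cv2.convexHull(np.c_[u,v]),1.5,True)[:,0].tolist())
y=blob(cv2.inRange(H,(25,200,230),(32,255,255)),(235,150,262,178)); print("yellow",y[1],y[2],rect("top",y[0],.11))
w=blob(cv2.inRange(H,(0,0,150),(179,45,255)),(230,210,277,235)); print("holder",w[1],rect("top",w[0],.092))
k=blob(cv2.inRange(H,(0,0,0),(179,90,80)),(238,178,258,198)); print("knob",k[1],k[2],ray("top",k[2],.16))
g=blob(cv2.inRange(H,(10,100,140),(25,255,255)),(242,180,254,194)); print("gold",g[1],g[2],ray("top",g[2],.166))
for n,(x,yy) in dict(a=(224,181),b=(274,176),c=(226,208),d=(277,203)).items():
    l=blob(cv2.inRange(H,(0,0,30),(179,60,95)),(x-11,yy-11,x+11,yy+11)); print(n,l[1],l[2],ray("top",l[2],.11))
f=[[206.5,243.5],[298,244]]; print("front",ray("top",f,.018)); print("railtop",ray("top",[[211.5,155],[299,155.5]],.037))
E
```

```text
blue V pct [ 72.15 105.5  227.   232.   241.  ] [376 215  23  33 184]
top face (array([ 0.45016113, -0.24204933]), 88.0897216796875, 9.46958065032959, -27.512840270996094, array([ 0.45010278, -0.24209208]))
scene blue corners [[273, 174], [276, 193], [255, 206], [253, 186]]
yellow [239 155  17  17 211] [247.01895735 163.18009479] (array([0.61423132, 0.16493303]), 45.36280822753906, 44.88133239746094, -58.76081466674805, array([0.61364529, 0.16483222]))
holder [234 216  38  13 238] (array([0.45111508, 0.13737245]), 104.25604248046875, 26.48373031616211, -79.72687339782715, array([0.44975878, 0.13760921]))
knob [240 181  15  17  75] [248.72       190.34666667] [[0.5240424  0.14555332]]
gold [244 184   6   6  33] [246.42424242 186.57575758] [[0.53266043 0.15172646]]
a [215 172  17  17 190] [222.46842105 179.73157895] [[0.56132075 0.22920576]]
b [266 168  16  16  99] [271.4040404  172.87878788] [[0.58951911 0.09378651]]
c [217 201  18  18 148] [223.75675676 208.02027027] [[0.4810203  0.21750164]]
d [269 207  16   7  44] [277.68181818 211.04545455] [[0.48156761 0.06778655]]
front [[0.39014743 0.27521261]
 [0.4047787  0.00908551]]
railtop [[0.65321563 0.28462972]
 [0.66762525 0.02330036]]
```

move_arm(
  targets=[
    {"wz": 0.148},
    {"wz": 0.148},
    {"tx": -0.8, "ty": -0.42},
    {"tx": -0.8, "ty": -0.42},
    {"tx": -0.8, "ty": -0.42},
    {"tx": -0.8, "ty": -0.42},
    {"tx": -0.8, "ty": -0.42},
    {"tx": -0.8, "ty": -0.42},
    {"tx": -0.8, "ty": -0.42},
    {"tx": -0.8, "ty": -0.42},
    {"tx": -0.8, "ty": -0.42},
    {"tx": -0.8, "ty": -0.42},
  ],
)

```text
invalid input at $.targets[0]: expected keys tx, ty, tz, wx, wy, wz
```

```bash
cat > go.py <<'E'
import sys,numpy as np
from scipy.spatial.transform import Rotation as R
from cell import ctrl
# args x y z yaw_deg: prints turn (about tool axes) and the shift in tool axes after that turn, in full-scale units
x,y,z,w=map(float,sys.argv[1:5]); s=ctrl.sense(); A=R.from_euler('xyz',s["tcp_rot"]); B=R.from_euler('xyz',[np.pi,0,np.radians(w)])
print("turn",np.round((A.inv()*B).as_rotvec(degrees=True)/45,3),"shift",np.round(B.inv().apply(np.array([x,y,z])-s["tcp_pos"])/.04,3))
print(round(s["clock"],2),s["tcp_pos"].round(4),np.degrees(s["tcp_rot"]).round(2),"j7",s["joint_positions"][6].round(2),"w",round(s["width"],3),"gf",round(s["grip_force"],1),s["contact_force"].round(1))
E
python3 go.py .45 -.242 .2 152.5
```

```text
turn [-0.003  0.001  0.296] shift [-16.506 -15.965   0.75 ]
0.1 [0.1592 0.6293 0.23  ] [-1.7986e+02  1.0000e-02  1.6581e+02] j7 -0.05 w 1.0 gf 0.0 [ 0.6  0.4 -0.1]
```

All six keys are needed in each row.

move_arm(
  targets=[
    {"tx": 0, "ty": 0, "tz": 0, "wx": 0, "wy": 0, "wz": 0.148},
    {"tx": 0, "ty": 0, "tz": 0, "wx": 0, "wy": 0, "wz": 0.148},
    {"tx": -0.8, "ty": -0.42, "tz": 0, "wx": 0, "wy": 0, "wz": 0},
    {"tx": -0.8, "ty": -0.42, "tz": 0, "wx": 0, "wy": 0, "wz": 0},
    {"tx": -0.8, "ty": -0.42, "tz": 0, "wx": 0, "wy": 0, "wz": 0},
    {"tx": -0.8, "ty": -0.42, "tz": 0, "wx": 0, "wy": 0, "wz": 0},
    {"tx": -0.8, "ty": -0.42, "tz": 0, "wx": 0, "wy": 0, "wz": 0},
    {"tx": -0.8, "ty": -0.42, "tz": 0, "wx": 0, "wy": 0, "wz": 0},
    {"tx": -0.8, "ty": -0.42, "tz": 0, "wx": 0, "wy": 0, "wz": 0},
    {"tx": -0.8, "ty": -0.42, "tz": 0, "wx": 0, "wy": 0, "wz": 0},
    {"tx": -0.8, "ty": -0.42, "tz": 0, "wx": 0, "wy": 0, "wz": 0},
    {"tx": -0.8, "ty": -0.42, "tz": 0, "wx": 0, "wy": 0, "wz": 0},
  ],
)

```text
clock: 1.1
tcp_pos: [0.366, 0.3313, 0.2309]
tcp_rot: [-3.141, -0.0, 2.661]
contact_force: [0.6, 0.2, 0.2]
width: 1.002
grip_force: 0.0
```

```bash
python3 go.py .45 -.242 .2 152.5
```

```text
turn [-0.001 -0.    -0.   ] shift [ -8.481 -11.744   0.772]
1.1 [0.366  0.3313 0.2309] [-1.7996e+02 -2.0000e-02  1.5249e+02] j7 0.3 w 1.002 gf 0.0 [0.6 0.2 0.2]
```

move_arm(
  targets=[
    {"tx": -0.53, "ty": -0.73, "tz": 0, "wx": 0, "wy": 0, "wz": 0},
    {"tx": -0.53, "ty": -0.73, "tz": 0, "wx": 0, "wy": 0, "wz": 0},
    {"tx": -0.53, "ty": -0.73, "tz": 0, "wx": 0, "wy": 0, "wz": 0},
    {"tx": -0.53, "ty": -0.73, "tz": 0, "wx": 0, "wy": 0, "wz": 0},
    {"tx": -0.53, "ty": -0.73, "tz": 0, "wx": 0, "wy": 0, "wz": 0},
    {"tx": -0.53, "ty": -0.73, "tz": 0, "wx": 0, "wy": 0, "wz": 0},
    {"tx": -0.53, "ty": -0.73, "tz": 0, "wx": 0, "wy": 0, "wz": 0},
    {"tx": -0.53, "ty": -0.73, "tz": 0, "wx": 0, "wy": 0, "wz": 0},
    {"tx": -0.53, "ty": -0.73, "tz": 0, "wx": 0, "wy": 0, "wz": 0},
    {"tx": -0.53, "ty": -0.73, "tz": 0, "wx": 0, "wy": 0, "wz": 0},
    {"tx": -0.53, "ty": -0.73, "tz": 0, "wx": 0, "wy": 0, "wz": 0},
    {"tx": -0.53, "ty": -0.73, "tz": 0, "wx": 0, "wy": 0, "wz": 0},
  ],
)

```text
clock: 2.1
tcp_pos: [0.4287, -0.0966, 0.2311]
tcp_rot: [3.141, -0.0, 2.661]
contact_force: [0.9, -0.0, -0.4]
width: 0.999
grip_force: 0.0
```

move_arm(
  targets=[
    {"tx": -0.53, "ty": -0.73, "tz": 0, "wx": 0, "wy": 0, "wz": 0},
    {"tx": -0.53, "ty": -0.73, "tz": 0, "wx": 0, "wy": 0, "wz": 0},
    {"tx": -0.53, "ty": -0.73, "tz": 0, "wx": 0, "wy": 0, "wz": 0},
    {"tx": 0, "ty": 0, "tz": 0, "wx": 0, "wy": 0, "wz": 0},
    {"tx": 0, "ty": 0, "tz": 0, "wx": 0, "wy": 0, "wz": 0},
    {"tx": 0, "ty": 0, "tz": 0, "wx": 0, "wy": 0, "wz": 0},
  ],
)

```text
clock: 2.6
tcp_pos: [0.4448, -0.2015, 0.2307]
tcp_rot: [-3.141, -0.002, 2.661]
contact_force: [0.0, 0.6, 0.5]
width: 1.003
grip_force: 0.0
```

```bash
python3 go.py .45 -.242 .079 152.5
```

```text
turn [-0.    -0.002 -0.001] shift [-0.583 -0.837  3.793]
2.6 [ 0.4448 -0.2015  0.2307] [-1.7999e+02 -9.0000e-02  1.5246e+02] j7 1.52 w 1.003 gf 0.0 [0.  0.6 0.5]
```

move_arm(
  targets=[
    {"tx": -0.58, "ty": -0.84, "tz": 0, "wx": 0, "wy": 0, "wz": 0},
    {"tx": 0, "ty": 0, "tz": 0, "wx": 0, "wy": 0, "wz": 0},
    {"tx": 0, "ty": 0, "tz": 0.6, "wx": 0, "wy": 0, "wz": 0},
    {"tx": 0, "ty": 0, "tz": 0.6, "wx": 0, "wy": 0, "wz": 0},
    {"tx": 0, "ty": 0, "tz": 0.6, "wx": 0, "wy": 0, "wz": 0},
    {"tx": 0, "ty": 0, "tz": 0.6, "wx": 0, "wy": 0, "wz": 0},
    {"tx": 0, "ty": 0, "tz": 0.5, "wx": 0, "wy": 0, "wz": 0},
    {"tx": 0, "ty": 0, "tz": 0.5, "wx": 0, "wy": 0, "wz": 0},
    {"tx": 0, "ty": 0, "tz": 0.39, "wx": 0, "wy": 0, "wz": 0},
    {"tx": 0, "ty": 0, "tz": 0, "wx": 0, "wy": 0, "wz": 0},
    {"tx": 0, "ty": 0, "tz": 0, "wx": 0, "wy": 0, "wz": 0},
  ],
)

```text
clock: 3.52
tcp_pos: [0.4498, -0.2404, 0.0789]
tcp_rot: [3.141, -0.003, 2.664]
contact_force: [0.2, 0.4, -0.4]
width: 1.003
grip_force: 0.0
```

```bash
python3 go.py .45 -.242 .079 152.5
python3 - <<'E'
from h import *
a=ctrl.get_image("scene"); c=a[130:260,180:380]; b=ctrl.get_image("top")[180:290,310:510]
cv2.imwrite("pics/pre.png",np.hstack([cv2.resize(c,(400,260)),cv2.resize(b,(400,220))[:,:]]) if 0 else np.vstack([cv2.resize(c,(450,293)),cv2.resize(b,(450,248))]))
E
```

```text
turn [ 0.001 -0.004  0.003] shift [-0.022 -0.033 -0.002]
3.52 [ 0.4498 -0.2404  0.0789] [ 1.7996e+02 -1.7000e-01  1.5262e+02] j7 1.89 w 1.003 gf 0.0 [ 0.2  0.4 -0.4]
```

View pics/pre.png

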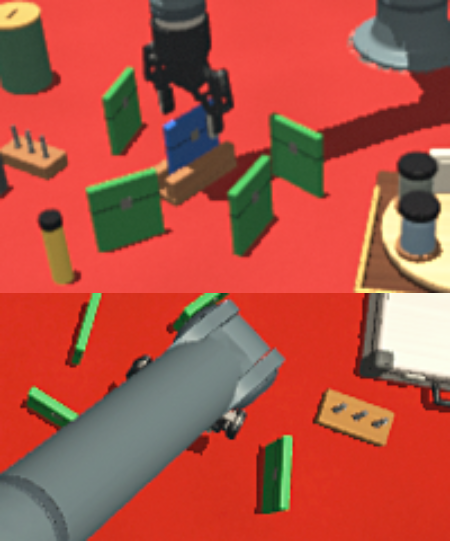

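The fingers straddle the blue case (seen at about (190,140) in the crop). I close now.

move_arm(
  targets=[
    {"tx": 0, "ty": 0, "tz": 0, "wx": 0, "wy": 0, "wz": 0},
    {"tx": 0, "ty": 0, "tz": 0, "wx": 0, "wy": 0, "wz": 0},
    {"tx": 0, "ty": 0, "tz": 0, "wx": 0, "wy": 0, "wz": 0},
    {"tx": 0, "ty": 0, "tz": 0, "wx": 0, "wy": 0, "wz": 0},
    {"tx": 0, "ty": 0, "tz": 0, "wx": 0, "wy": 0, "wz": 0},
    {"tx": 0, "ty": 0, "tz": 0, "wx": 0, "wy": 0, "wz": 0},
    {"tx": 0, "ty": 0, "tz": 0, "wx": 0, "wy": 0, "wz": 0},
    {"tx": 0, "ty": 0, "tz": 0, "wx": 0, "wy": 0, "wz": 0},
    {"tx": 0, "ty": 0, "tz": 0, "wx": 0, "wy": 0, "wz": 0},
    {"tx": 0, "ty": 0, "tz": 0, "wx": 0, "wy": 0, "wz": 0},
    {"tx": 0, "ty": 0, "tz": 0, "wx": 0, "wy": 0, "wz": 0},
    {"tx": 0, "ty": 0, "tz": 0, "wx": 0, "wy": 0, "wz": 0},
  ],
  grip=1,
  newtons=40,
)

```text
clock: 4.62
tcp_pos: [0.4506, -0.2426, 0.0799]
tcp_rot: [3.141, 0.0, 2.661]
contact_force: [-0.7, 0.7, 2.9]
width: 0.137
grip_force: 40.1
```

```bash
python3 go.py .45 -.242 .24 152.5
```

```text
turn [ 0.     0.001 -0.   ] shift [ 0.021  0.006 -4.003]
4.62 [ 0.4506 -0.2426  0.0799] [1.7999e+02 2.0000e-02 1.5248e+02] j7 1.9 w 0.137 gf 40.1 [-0.7  0.7  2.9]
```

move_arm(
  targets=[
    {"tx": 0, "ty": 0, "tz": -0.4, "wx": 0, "wy": 0, "wz": 0},
    {"tx": 0, "ty": 0, "tz": -0.5, "wx": 0, "wy": 0, "wz": 0},
    {"tx": 0, "ty": 0, "tz": -0.5, "wx": 0, "wy": 0, "wz": 0},
    {"tx": 0, "ty": 0, "tz": -0.5, "wx": 0, "wy": 0, "wz": 0},
    {"tx": 0, "ty": 0, "tz": -0.5, "wx": 0, "wy": 0, "wz": 0},
    {"tx": 0, "ty": 0, "tz": -0.5, "wx": 0, "wy": 0, "wz": 0},
    {"tx": 0, "ty": 0, "tz": -0.5, "wx": 0, "wy": 0, "wz": 0},
    {"tx": 0, "ty": 0, "tz": -0.5, "wx": 0, "wy": 0, "wz": 0},
    {"tx": 0, "ty": 0, "tz": 0, "wx": 0, "wy": 0, "wz": 0},
    {"tx": 0, "ty": 0, "tz": 0, "wx": 0, "wy": 0, "wz": 0},
  ],
)

```text
clock: 5.45
tcp_pos: [0.4505, -0.2427, 0.2358]
tcp_rot: [3.141, 0.001, 2.662]
contact_force: [-0.9, -0.1, -1.2]
width: 0.136
grip_force: 39.6
```

```bash
python3 go.py .451 .1377 .24 99.7
```

```text
turn [2.000e-03 1.000e-03 1.173e+00] shift [ 9.371  1.615 -0.105]
5.45 [ 0.4505 -0.2427  0.2358] [1.7995e+02 7.0000e-02 1.5249e+02] j7 1.66 w 0.136 gf 39.6 [-0.9 -0.1 -1.2]
```

move_arm(
  targets=[
    {"tx": 0, "ty": 0, "tz": 0, "wx": 0, "wy": 0, "wz": 0.117},
    {"tx": 0, "ty": 0, "tz": 0, "wx": 0, "wy": 0, "wz": 0.117},
    {"tx": 0, "ty": 0, "tz": 0, "wx": 0, "wy": 0, "wz": 0.117},
    {"tx": 0, "ty": 0, "tz": 0, "wx": 0, "wy": 0, "wz": 0.117},
    {"tx": 0, "ty": 0, "tz": 0, "wx": 0, "wy": 0, "wz": 0.117},
    {"tx": 0, "ty": 0, "tz": 0, "wx": 0, "wy": 0, "wz": 0.117},
    {"tx": 0, "ty": 0, "tz": 0, "wx": 0, "wy": 0, "wz": 0.117},
    {"tx": 0, "ty": 0, "tz": 0, "wx": 0, "wy": 0, "wz": 0.117},
    {"tx": 0, "ty": 0, "tz": 0, "wx": 0, "wy": 0, "wz": 0.117},
    {"tx": 0, "ty": 0, "tz": 0, "wx": 0, "wy": 0, "wz": 0.117},
  ],
)

```text
clock: 6.28
tcp_pos: [0.4487, -0.2419, 0.2335]
tcp_rot: [-3.138, -0.001, 1.738]
contact_force: [0.6, 0.1, -1.7]
width: 0.131
grip_force: 39.5
```

move_arm(
  targets=[
    {"tx": 0.5, "ty": 0.1, "tz": 0, "wx": 0, "wy": 0, "wz": 0},
    {"tx": 0.85, "ty": 0.15, "tz": 0, "wx": 0, "wy": 0, "wz": 0},
    {"tx": 0.85, "ty": 0.15, "tz": 0, "wx": 0, "wy": 0, "wz": 0},
    {"tx": 0.85, "ty": 0.15, "tz": 0, "wx": 0, "wy": 0, "wz": 0},
    {"tx": 0.85, "ty": 0.15, "tz": 0, "wx": 0, "wy": 0, "wz": 0},
    {"tx": 0.85, "ty": 0.15, "tz": 0, "wx": 0, "wy": 0, "wz": 0},
    {"tx": 0.85, "ty": 0.15, "tz": 0, "wx": 0, "wy": 0, "wz": 0},
    {"tx": 0.85, "ty": 0.15, "tz": 0, "wx": 0, "wy": 0, "wz": 0},
    {"tx": 0.85, "ty": 0.15, "tz": 0, "wx": 0, "wy": 0, "wz": 0},
    {"tx": 0.85, "ty": 0.15, "tz": 0, "wx": 0, "wy": 0, "wz": 0},
    {"tx": 0, "ty": 0, "tz": 0, "wx": 0, "wy": 0, "wz": 0},
    {"tx": 0, "ty": 0, "tz": 0, "wx": 0, "wy": 0, "wz": 0},
  ],
)

```text
clock: 7.28
tcp_pos: [0.45, 0.0906, 0.2337]
tcp_rot: [-3.138, 0.003, 1.749]
contact_force: [-0.5, -0.2, -1.1]
width: 0.134
grip_force: 39.4
```

```bash
python3 go.py .451 .1377 .24 99.7
```

```text
turn [-0.005  0.003  0.011] shift [ 1.157  0.223 -0.158]
7.28 [0.45   0.0906 0.2337] [-1.7979e+02  1.5000e-01  1.0018e+02] j7 -0.12 w 0.134 gf 39.4 [-0.5 -0.2 -1.1]
```

move_arm(
  targets=[
    {"tx": 0.58, "ty": 0.11, "tz": 0, "wx": -0.005, "wy": 0.003, "wz": 0.011},
    {"tx": 0.58, "ty": 0.11, "tz": 0, "wx": 0, "wy": 0, "wz": 0},
    {"tx": 0, "ty": 0, "tz": 0.4, "wx": 0, "wy": 0, "wz": 0},
    {"tx": 0, "ty": 0, "tz": 0.4, "wx": 0, "wy": 0, "wz": 0},
    {"tx": 0, "ty": 0, "tz": 0.35, "wx": 0, "wy": 0, "wz": 0},
    {"tx": 0, "ty": 0, "tz": 0, "wx": 0, "wy": 0, "wz": 0},
    {"tx": 0, "ty": 0, "tz": 0, "wx": 0, "wy": 0, "wz": 0},
    {"tx": 0, "ty": 0, "tz": 0, "wx": 0, "wy": 0, "wz": 0},
  ],
)

```text
clock: 7.95
tcp_pos: [0.4531, 0.1347, 0.1898]
tcp_rot: [3.138, -0.002, 1.732]
contact_force: [0.2, -0.5, -1.7]
width: 0.133
grip_force: 39.4
```

```bash
python3 go.py .451 .1377 .17 99.7
python3 - <<'E'
from h import *
a=ctrl.get_image("scene"); b=ctrl.get_image("top"); cv2.imwrite("pics/s2.png",a);cv2.imwrite("pics/t2.png",b)
c=cv2.resize(a[140:260,330:450],None,fx=4,fy=4,interpolation=3); d=cv2.resize(b[160:260,205:285],(320,400),interpolation=3)
o=np.zeros((480,800,3),np.uint8);o[:,:480]=c;o[:400,480:]=d;cv2.imwrite("pics/ins.png",o)
E
```

```text
turn [ 0.005 -0.002 -0.01 ] shift [ 0.082 -0.039  0.495]
7.95 [0.4531 0.1347 0.1898] [ 1.7979e+02 -1.0000e-01  9.9230e+01] j7 -0.11 w 0.133 gf 39.4 [ 0.2 -0.5 -1.7]
```

View pics/ins.png

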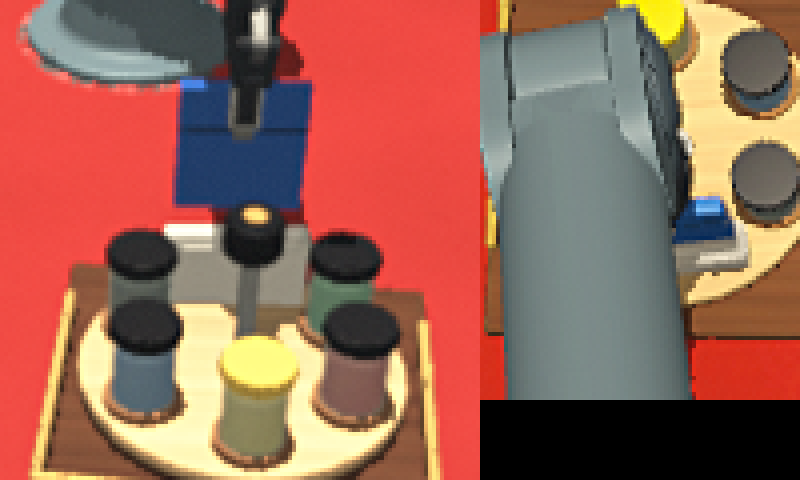

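The case hangs above the white holder, with its bottom edge in the scene crop from (176,206) to (301,209) and the holder rim from (163,225) to (308,228). I compare the two in the scene view and let the readings settle.

move_arm(
  targets=[
    {"tx": 0, "ty": 0, "tz": 0, "wx": 0, "wy": 0, "wz": 0},
    {"tx": 0, "ty": 0, "tz": 0, "wx": 0, "wy": 0, "wz": 0},
    {"tx": 0, "ty": 0, "tz": 0, "wx": 0, "wy": 0, "wz": 0},
    {"tx": 0, "ty": 0, "tz": 0, "wx": 0, "wy": 0, "wz": 0},
  ],
)

```text
clock: 8.38
tcp_pos: [0.453, 0.136, 0.19]
tcp_rot: [3.137, -0.003, 1.734]
contact_force: [-0.2, 0.4, -0.9]
width: 0.127
grip_force: 39.4
```

```bash
for i in 1; do python3 go.py .451 .1377 .17 99.7; done
python3 - <<'E'
from h import *
s=ctrl.sense(); a=ctrl.get_image("scene"); print(ctrl.sense()["tcp_pos"].round(4))
zb=s["tcp_pos"][2]-.07
H=cv2.cvtColor(a,cv2.COLOR_BGR2HSV); m=blob(cv2.inRange(H,(100,120,40),(125,255,255)),(365,150,415,200))[0]
v,u=np.nonzero(m); q=cv2.boxPoints(cv2.minAreaRect(np.c_[u,v].astype(np.float32))); print("case box",q.round(1).tolist())
for r in range(186,200):
    w=np.nonzero(m[r])[0]; g=a[r,362:415].astype(int)
    hs=[x for x in range(364,415) if H[r,x,1]<60 and H[r,x,2]>110]
    print(r,"case",(w.min(),w.max()) if len(w) else None,"holder",(hs[0],hs[-1]) if hs else None)
b=q[np.argsort(q[:,1])[2:]]; print("bottom edge corners",ray("scene",b,zb).round(4).tolist())
E
```

```text
turn [ 0.006 -0.004 -0.008] shift [ 0.049 -0.043  0.501]
8.38 [0.453 0.136 0.19 ] [ 1.7975e+02 -1.6000e-01  9.9350e+01] j7 -0.11 w 0.127 gf 39.4 [-0.2  0.4 -0.9]
[0.453 0.136 0.19 ]
case box [[374.20001220703125, 190.39999389648438], [376.0, 158.6999969482422], [407.29998779296875, 160.5], [405.3999938964844, 192.3000030517578]]
186 case (np.int64(375), np.int64(404)) holder None
187 case (np.int64(375), np.int64(404)) holder None
188 case (np.int64(375), np.int64(404)) holder None
189 case (np.int64(375), np.int64(404)) holder None
190 case (np.int64(375), np.int64(404)) holder None
191 case (np.int64(384), np.int64(404)) holder None
192 case None holder None
193 case None holder None
194 case None holder None
195 case None holder None
196 case None holder (372, 385)
197 case None holder (371, 406)
198 case None holder (371, 406)
199 case None holder (372, 406)
bottom edge corners [[0.4609, 0.0964], [0.4537, 0.1843]]
```

Run:
```python
from h import *
print("case mid bottom",ray("scene",[[389.5,190.8]],.12), "holder ends rim",ray("scene",[[371,197.2],[406.3,198.2],[388.7,197.7]],.092))
a=cv2.imread("pics/scene0.png");H=cv2.cvtColor(a,cv2.COLOR_BGR2HSV)
for r in range(194,204):
    hs=[x for x in range(364,415) if H[r,x,1]<70 and H[r,x,2]>110]; print(r,hs[:1],hs[-1:],''.join('%4d'%H[r,x,2] for x in range(366,412)))
```

```text
case mid bottom [[0.45466568 0.13948303]] holder ends rim [[0.45628714 0.08813202]
 [0.44215699 0.1888056 ]
 [0.44917489 0.13875339]]
194 [] []  241 242 241 240 239 238 237 236 235 236 237 236 236 235 234 235 237 238 242 232 117  38  44  43  86 211 255 255 255 255 236 105  46  45 106 218 243 241 240 240 240 240 241 241 240 240
195 [] []  244 245 243 242 240 237 238 237 237 238 238 238 238 238 237 238 237 239 243 216  98  33  41  43  43  96 170 202 210 208 145  65  44  41  49 162 240 242 240 240 239 239 240 240 240 240
196 [372] [404]  233 249 252 248 244 251 252 254 252 252 252 253 252 253 252 252 252 253 255 244 113  34  38  43  43  45  59  68  67  65  52  45  42  34  42 157 255 252 249 248 245 240 240 241 243 243
197 [371] [406]  140 171 175 183 227 255 255 255 255 255 255 255 255 255 255 255 255 255 255 238 100  26  30  38  44  46  48  48  44  46  45  40  40  26  61 215 255 255 255 250 253 244 242 244 248 250
198 [371] [406]   47  55  56  70 131 209 255 255 255 255 254 255 254 254 254 254 255 255 255 195  72  19  26  30  40  46  48  48  52  46  41  34  31  19  67 237 255 255 255 2
[... 331 characters left out ...]
9  20  25  24  21  23  21  24  20  27  27  20  11  37 143 158 152 161 254 255 252 169  76  45  43
201 [374] [407]   46  44  46  46  45  40  40  71 154 191 223 229 228 226 228 227 227 230 232 146  53  21  22  22  24  25  22  22  23  23  22  25  18  13  78 246 251 243 224 255 255 215  99  44  45  47
202 [374] [407]   47  46  47  45  46  45  42  49 119 161 188 190 188 188 188 188 188 191 190 130  49  21  21  24  26  22  23  28  22  26  24  23  20  15  69 206 219 213 192 231 220 129  55  41  44  45
203 [375] [406]   46  45  47  44  48  48  41  41  97 145 150 149 149 147 147 147 147 147 152 135  69  25  15  24  24  22  26  24  23  28  22  20  19  23  77 143 150 149 146 168 155  72  33  42  45  46
```

move_arm(
  targets=[
    {"tx": 0.03, "ty": -0.035, "tz": 0, "wx": 0.006, "wy": -0.004, "wz": -0.01},
    {"tx": 0, "ty": 0, "tz": 0.3, "wx": 0, "wy": 0, "wz": 0},
    {"tx": 0, "ty": 0, "tz": 0.2, "wx": 0, "wy": 0, "wz": 0},
    {"tx": 0, "ty": 0, "tz": 0, "wx": 0, "wy": 0, "wz": 0},
    {"tx": 0, "ty": 0, "tz": 0, "wx": 0, "wy": 0, "wz": 0},
    {"tx": 0, "ty": 0, "tz": 0, "wx": 0, "wy": 0, "wz": 0},
    {"tx": 0, "ty": 0, "tz": 0, "wx": 0, "wy": 0, "wz": 0},
    {"tx": 0, "ty": 0, "tz": 0, "wx": 0, "wy": 0, "wz": 0},
  ],
)

```text
clock: 9.1
tcp_pos: [0.4517, 0.137, 0.1702]
tcp_rot: [-3.142, 0.0, 1.742]
contact_force: [-0.9, 0.8, -1.7]
width: 0.138
grip_force: 39.4
```

```bash
python3 go.py .4515 .137 .155 99.8
```

```text
turn [-0.  0. -0.] shift [ 0.002 -0.005  0.379]
9.1 [0.4517 0.137  0.1702] [-1.800e+02  2.000e-02  9.978e+01] j7 -0.08 w 0.138 gf 39.4 [-0.9  0.8 -1.7]
```

move_arm(
  targets=[
    {"tx": 0, "ty": 0, "tz": 0.08, "wx": 0, "wy": 0, "wz": 0},
    {"tx": 0, "ty": 0, "tz": 0.08, "wx": 0, "wy": 0, "wz": 0},
    {"tx": 0, "ty": 0, "tz": 0.08, "wx": 0, "wy": 0, "wz": 0},
    {"tx": 0, "ty": 0, "tz": 0.08, "wx": 0, "wy": 0, "wz": 0},
    {"tx": 0, "ty": 0, "tz": 0.06, "wx": 0, "wy": 0, "wz": 0},
    {"tx": 0, "ty": 0, "tz": 0, "wx": 0, "wy": 0, "wz": 0},
    {"tx": 0, "ty": 0, "tz": 0, "wx": 0, "wy": 0, "wz": 0},
  ],
)

```text
clock: 9.68
tcp_pos: [0.4511, 0.1368, 0.1542]
tcp_rot: [-3.14, 0.001, 1.742]
contact_force: [0.0, 0.7, -1.4]
width: 0.137
grip_force: 39.5
```

```bash
python3 go.py .4515 .137 .14 99.8
```

```text
turn [-0.002  0.001 -0.   ] shift [0.002 0.011 0.356]
9.68 [0.4511 0.1368 0.1542] [-1.7992e+02  6.0000e-02  9.9790e+01] j7 -0.05 w 0.137 gf 39.5 [ 0.   0.7 -1.4]
```

move_arm(
  targets=[
    {"tx": 0, "ty": 0, "tz": 0.08, "wx": 0, "wy": 0, "wz": 0},
    {"tx": 0, "ty": 0, "tz": 0.08, "wx": 0, "wy": 0, "wz": 0},
    {"tx": 0, "ty": 0, "tz": 0.08, "wx": 0, "wy": 0, "wz": 0},
    {"tx": 0, "ty": 0, "tz": 0.08, "wx": 0, "wy": 0, "wz": 0},
    {"tx": 0, "ty": 0, "tz": 0.08, "wx": 0, "wy": 0, "wz": 0},
    {"tx": 0, "ty": 0, "tz": 0, "wx": 0, "wy": 0, "wz": 0},
    {"tx": 0, "ty": 0, "tz": 0, "wx": 0, "wy": 0, "wz": 0},
  ],
)

```text
clock: 10.27
tcp_pos: [0.4511, 0.1368, 0.1382]
tcp_rot: [-3.14, 0.001, 1.742]
contact_force: [-0.3, 0.8, -2.4]
width: 0.138
grip_force: 39.4
```

```bash
python3 go.py .4515 .137 .111 99.8
```

```text
turn [-0.002  0.001 -0.   ] shift [0.003 0.011 0.68 ]
10.27 [0.4511 0.1368 0.1382] [-1.7992e+02  6.0000e-02  9.9780e+01] j7 -0.02 w 0.138 gf 39.4 [-0.3  0.8 -2.4]
```

move_arm(
  targets=[
    {"tx": 0, "ty": 0, "tz": 0.08, "wx": 0, "wy": 0, "wz": 0},
    {"tx": 0, "ty": 0, "tz": 0.08, "wx": 0, "wy": 0, "wz": 0},
    {"tx": 0, "ty": 0, "tz": 0.08, "wx": 0, "wy": 0, "wz": 0},
    {"tx": 0, "ty": 0, "tz": 0.08, "wx": 0, "wy": 0, "wz": 0},
    {"tx": 0, "ty": 0, "tz": 0.08, "wx": 0, "wy": 0, "wz": 0},
    {"tx": 0, "ty": 0, "tz": 0.08, "wx": 0, "wy": 0, "wz": 0},
    {"tx": 0, "ty": 0, "tz": 0.08, "wx": 0, "wy": 0, "wz": 0},
    {"tx": 0, "ty": 0, "tz": 0.06, "wx": 0, "wy": 0, "wz": 0},
    {"tx": 0, "ty": 0, "tz": 0.06, "wx": 0, "wy": 0, "wz": 0},
    {"tx": 0, "ty": 0, "tz": 0, "wx": 0, "wy": 0, "wz": 0},
    {"tx": 0, "ty": 0, "tz": 0, "wx": 0, "wy": 0, "wz": 0},
  ],
)

```text
clock: 11.18
tcp_pos: [0.4513, 0.1368, 0.1112]
tcp_rot: [-3.141, 0.001, 1.742]
contact_force: [0.5, 1.0, -2.4]
width: 0.136
grip_force: 39.4
```

```bash
python3 go.py .4515 .137 .111 99.8
```

```text
turn [-0.001  0.001 -0.   ] shift [0.004 0.006 0.005]
11.18 [0.4513 0.1368 0.1112] [-1.7995e+02  5.0000e-02  9.9790e+01] j7 0.04 w 0.136 gf 39.4 [ 0.5  1.  -2.4]
```

move_arm(
  targets=[
    {"tx": 0, "ty": 0, "tz": 0.04, "wx": 0, "wy": 0, "wz": 0},
    {"tx": 0, "ty": 0, "tz": 0.03, "wx": 0, "wy": 0, "wz": 0},
    {"tx": 0, "ty": 0, "tz": 0, "wx": 0, "wy": 0, "wz": 0},
    {"tx": 0, "ty": 0, "tz": 0, "wx": 0, "wy": 0, "wz": 0},
  ],
)

```text
clock: 11.52
tcp_pos: [0.4519, 0.1369, 0.1108]
tcp_rot: [-3.139, -0.001, 1.741]
contact_force: [-4.6, -1.2, 16.9]
width: 0.132
grip_force: 42.2
```

```bash
python3 go.py .4515 .137 .109 99.8
```

```text
turn [-0.003 -0.001 -0.001] shift [ 0.004 -0.01   0.045]
11.52 [0.4519 0.1369 0.1108] [-1.7988e+02 -6.0000e-02  9.9770e+01] j7 0.04 w 0.132 gf 42.2 [-4.6 -1.2 16.9]
```

Floor contact at TCP height 0.111, as expected. I release partially and then rise.

move_arm(
  targets=[
    {"tx": 0, "ty": 0, "tz": 0, "wx": 0, "wy": 0, "wz": 0},
    {"tx": 0, "ty": 0, "tz": 0, "wx": 0, "wy": 0, "wz": 0},
    {"tx": 0, "ty": 0, "tz": 0, "wx": 0, "wy": 0, "wz": 0},
    {"tx": 0, "ty": 0, "tz": 0, "wx": 0, "wy": 0, "wz": 0},
    {"tx": 0, "ty": 0, "tz": 0, "wx": 0, "wy": 0, "wz": 0},
    {"tx": 0, "ty": 0, "tz": 0, "wx": 0, "wy": 0, "wz": 0},
    {"tx": 0, "ty": 0, "tz": 0, "wx": 0, "wy": 0, "wz": 0},
    {"tx": 0, "ty": 0, "tz": 0, "wx": 0, "wy": 0, "wz": 0},
  ],
  grip=0.2,
)

```text
clock: 12.18
tcp_pos: [0.4512, 0.1367, 0.1084]
tcp_rot: [-3.141, 0.001, 1.742]
contact_force: [0.2, 0.6, -0.7]
width: 0.402
grip_force: 0.0
```

```bash
python3 go.py .4515 .137 .22 99.8
```

```text
turn [-0.001  0.001 -0.   ] shift [ 0.005  0.009 -2.789]
12.18 [0.4512 0.1367 0.1084] [-1.7994e+02  5.0000e-02  9.9790e+01] j7 0.04 w 0.402 gf 0.0 [ 0.2  0.6 -0.7]
```

move_arm(
  targets=[
    {"tx": 0, "ty": 0, "tz": -0.2, "wx": 0, "wy": 0, "wz": 0},
    {"tx": 0, "ty": 0, "tz": -0.4, "wx": 0, "wy": 0, "wz": 0},
    {"tx": 0, "ty": 0, "tz": -0.4, "wx": 0, "wy": 0, "wz": 0},
    {"tx": 0, "ty": 0, "tz": -0.5, "wx": 0, "wy": 0, "wz": 0},
    {"tx": 0, "ty": 0, "tz": -0.5, "wx": 0, "wy": 0, "wz": 0},
    {"tx": 0, "ty": 0, "tz": -0.6, "wx": 0, "wy": 0, "wz": 0},
    {"tx": 0, "ty": 0, "tz": -0.6, "wx": 0, "wy": 0, "wz": 0},
    {"tx": 0, "ty": 0, "tz": 0, "wx": 0, "wy": 0, "wz": 0},
  ],
)

```text
clock: 12.85
tcp_pos: [0.455, 0.1378, 0.2417]
tcp_rot: [3.134, -0.004, 1.741]
contact_force: [0.6, 1.1, 0.3]
width: 0.403
grip_force: 0.0
```

move_arm(
  targets=[
    {"tx": 0, "ty": 0, "tz": 0, "wx": 0, "wy": 0, "wz": 0.149},
    {"tx": 0, "ty": 0, "tz": 0, "wx": 0, "wy": 0, "wz": 0.149},
    {"tx": 0, "ty": 0, "tz": 0, "wx": 0, "wy": 0, "wz": 0.149},
    {"tx": 0, "ty": 0, "tz": 0, "wx": 0, "wy": 0, "wz": 0.149},
    {"tx": 0, "ty": 0, "tz": 0, "wx": 0, "wy": 0, "wz": 0.149},
    {"tx": 0, "ty": 0, "tz": 0, "wx": 0, "wy": 0, "wz": 0.149},
    {"tx": 0, "ty": 0, "tz": 0, "wx": 0, "wy": 0, "wz": 0.149},
    {"tx": 0, "ty": 0, "tz": 0, "wx": 0, "wy": 0, "wz": 0.149},
    {"tx": 0, "ty": 0, "tz": 0, "wx": 0, "wy": 0, "wz": 0.149},
    {"tx": 0, "ty": 0, "tz": 0, "wx": 0, "wy": 0, "wz": 0.149},
    {"tx": 0, "ty": 0, "tz": 0, "wx": 0, "wy": 0, "wz": 0.149},
    {"tx": 0, "ty": 0, "tz": 0, "wx": 0, "wy": 0, "wz": 0.149},
  ],
  grip=-1,
)

```text
clock: 13.85
tcp_pos: [0.4511, 0.1365, 0.2362]
tcp_rot: [3.141, 0.002, 0.331]
contact_force: [-0.4, -0.2, 0.6]
width: 1.002
grip_force: 0.0
```

```bash
python3 go.py .5325 .1513 .2384 19.5
```

```text
turn [ 0.001  0.002 -0.012] shift [ 2.043  0.331 -0.054]
13.85 [0.4511 0.1365 0.2362] [1.7996e+02 9.0000e-02 1.8970e+01] j7 -1.59 w 1.002 gf 0.0 [-0.4 -0.2  0.6]
```

move_arm(
  targets=[
    {"tx": 0.68, "ty": 0.11, "tz": 0, "wx": 0, "wy": 0, "wz": 0},
    {"tx": 0.68, "ty": 0.11, "tz": 0, "wx": 0, "wy": 0, "wz": 0},
    {"tx": 0.68, "ty": 0.11, "tz": 0, "wx": 0, "wy": 0, "wz": 0},
    {"tx": 0, "ty": 0, "tz": 0, "wx": 0, "wy": 0, "wz": 0},
    {"tx": 0, "ty": 0, "tz": 0, "wx": 0, "wy": 0, "wz": 0},
    {"tx": 0, "ty": 0, "tz": 0, "wx": 0, "wy": 0, "wz": 0},
  ],
)

```text
clock: 14.35
tcp_pos: [0.5319, 0.1507, 0.2359]
tcp_rot: [3.14, 0.003, 0.337]
contact_force: [-0.1, -0.3, -0.0]
width: 1.002
grip_force: 0.0
```

```bash
python3 go.py .5325 .1513 .134 19.5
python3 - <<'E'
from h import *
a=ctrl.get_image("scene"); b=ctrl.get_image("top")
c=cv2.resize(a[130:280,330:450],None,fx=4,fy=4,interpolation=3); d=cv2.resize(b[160:260,205:285],(320,400),interpolation=3)
o=np.zeros((600,800,3),np.uint8);o[:,:480]=c;o[:400,480:]=d;cv2.imwrite("pics/home.png",o)
E
```

```text
turn [ 0.002  0.004 -0.005] shift [ 0.018 -0.009  2.548]
14.35 [0.5319 0.1507 0.2359] [1.7992e+02 1.7000e-01 1.9290e+01] j7 -1.37 w 1.002 gf 0.0 [-0.1 -0.3 -0. ]
```

View pics/home.png

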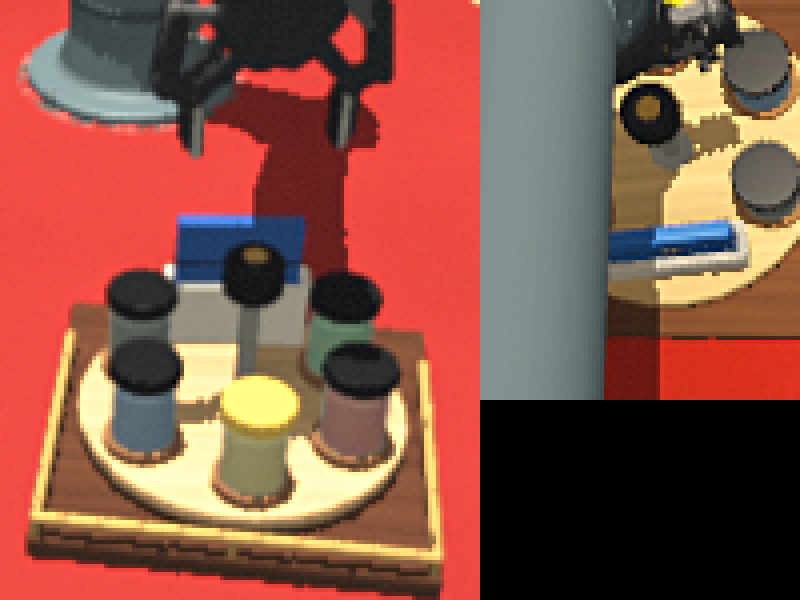

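The case stands fully down in the slot: in the scene crop its blue top is at (240,225) and the holder rim at (180,270). Next I descend on the knob and grip it.

move_arm(
  targets=[
    {"tx": 0.02, "ty": 0, "tz": 0.4, "wx": 0.002, "wy": 0.004, "wz": 0},
    {"tx": 0, "ty": 0, "tz": 0.5, "wx": 0, "wy": 0, "wz": 0},
    {"tx": 0, "ty": 0, "tz": 0.5, "wx": 0, "wy": 0, "wz": 0},
    {"tx": 0, "ty": 0, "tz": 0.4, "wx": 0, "wy": 0, "wz": 0},
    {"tx": 0, "ty": 0, "tz": 0.4, "wx": 0, "wy": 0, "wz": 0},
    {"tx": 0, "ty": 0, "tz": 0.35, "wx": 0, "wy": 0, "wz": 0},
    {"tx": 0, "ty": 0, "tz": 0, "wx": 0, "wy": 0, "wz": 0},
    {"tx": 0, "ty": 0, "tz": 0, "wx": 0, "wy": 0, "wz": 0},
    {"tx": 0, "ty": 0, "tz": 0, "wx": 0, "wy": 0, "wz": 0},
  ],
)

```text
clock: 15.2
tcp_pos: [0.5341, 0.152, 0.1354]
tcp_rot: [-3.14, -0.004, 0.337]
contact_force: [1.1, 0.4, 0.7]
width: 1.0
grip_force: 0.0
```

move_arm(
  targets=[
    {"tx": 0, "ty": 0, "tz": 0, "wx": 0, "wy": 0, "wz": 0},
    {"tx": 0, "ty": 0, "tz": 0, "wx": 0, "wy": 0, "wz": 0},
    {"tx": 0, "ty": 0, "tz": 0, "wx": 0, "wy": 0, "wz": 0},
    {"tx": 0, "ty": 0, "tz": 0, "wx": 0, "wy": 0, "wz": 0},
    {"tx": 0, "ty": 0, "tz": 0, "wx": 0, "wy": 0, "wz": 0},
    {"tx": 0, "ty": 0, "tz": 0, "wx": 0, "wy": 0, "wz": 0},
    {"tx": 0, "ty": 0, "tz": 0, "wx": 0, "wy": 0, "wz": 0},
    {"tx": 0, "ty": 0, "tz": 0, "wx": 0, "wy": 0, "wz": 0},
    {"tx": 0, "ty": 0, "tz": 0, "wx": 0, "wy": 0, "wz": 0},
    {"tx": 0, "ty": 0, "tz": 0, "wx": 0, "wy": 0, "wz": 0},
  ],
  grip=1,
  newtons=40,
)

```text
clock: 16.03
tcp_pos: [0.5339, 0.1525, 0.1353]
tcp_rot: [-3.139, -0.003, 0.338]
contact_force: [-2.7, 0.6, 5.6]
width: 0.451
grip_force: 41.1
```

```bash
python3 go.py .5325 .1513 .134 19.5
```

```text
turn [-0.003 -0.003 -0.004] shift [-0.042  0.016  0.032]
16.03 [0.5339 0.1525 0.1353] [-1.7988e+02 -1.6000e-01  1.9340e+01] j7 -1.26 w 0.451 gf 41.1 [-2.7  0.6  5.6]
```

move_arm(
  targets=[
    {"tx": 0, "ty": 0, "tz": 0, "wx": 0, "wy": 0, "wz": -0.06},
    {"tx": 0, "ty": 0, "tz": 0, "wx": 0, "wy": 0, "wz": -0.12},
    {"tx": 0, "ty": 0, "tz": 0, "wx": 0, "wy": 0, "wz": -0.12},
    {"tx": 0, "ty": 0, "tz": 0, "wx": 0, "wy": 0, "wz": -0.12},
    {"tx": 0, "ty": 0, "tz": 0, "wx": 0, "wy": 0, "wz": -0.12},
    {"tx": 0, "ty": 0, "tz": 0, "wx": 0, "wy": 0, "wz": -0.12},
    {"tx": 0, "ty": 0, "tz": 0, "wx": 0, "wy": 0, "wz": -0.12},
    {"tx": 0, "ty": 0, "tz": 0, "wx": 0, "wy": 0, "wz": -0.12},
    {"tx": 0, "ty": 0, "tz": 0, "wx": 0, "wy": 0, "wz": -0.12},
    {"tx": 0, "ty": 0, "tz": 0, "wx": 0, "wy": 0, "wz": -0.12},
    {"tx": 0, "ty": 0, "tz": 0, "wx": 0, "wy": 0, "wz": -0.12},
    {"tx": 0, "ty": 0, "tz": 0, "wx": 0, "wy": 0, "wz": -0.06},
  ],
)

```text
clock: 17.03
tcp_pos: [0.5328, 0.1534, 0.1353]
tcp_rot: [-3.14, -0.004, 1.378]
contact_force: [-3.4, 2.3, 5.7]
width: 0.45
grip_force: 41.4
```

```bash
python3 go.py .5325 .1513 .134 192.9
```

```text
turn [ 0.004 -0.005 -2.532] shift [ 0.019 -0.049  0.031]
17.03 [0.5328 0.1534 0.1353] [-179.93   -0.22   78.98] j7 -0.33 w 0.45 gf 41.4 [-3.4  2.3  5.7]
```

move_arm(
  targets=[
    {"tx": 0, "ty": 0, "tz": 0, "wx": 0, "wy": 0, "wz": -0.12},
    {"tx": 0, "ty": 0, "tz": 0, "wx": 0, "wy": 0, "wz": -0.12},
    {"tx": 0, "ty": 0, "tz": 0, "wx": 0, "wy": 0, "wz": -0.12},
    {"tx": 0, "ty": 0, "tz": 0, "wx": 0, "wy": 0, "wz": -0.12},
    {"tx": 0, "ty": 0, "tz": 0, "wx": 0, "wy": 0, "wz": -0.12},
    {"tx": 0, "ty": 0, "tz": 0, "wx": 0, "wy": 0, "wz": -0.12},
    {"tx": 0, "ty": 0, "tz": 0, "wx": 0, "wy": 0, "wz": -0.12},
    {"tx": 0, "ty": 0, "tz": 0, "wx": 0, "wy": 0, "wz": -0.12},
    {"tx": 0, "ty": 0, "tz": 0, "wx": 0, "wy": 0, "wz": -0.12},
    {"tx": 0, "ty": 0, "tz": 0, "wx": 0, "wy": 0, "wz": -0.12},
    {"tx": 0, "ty": 0, "tz": 0, "wx": 0, "wy": 0, "wz": -0.12},
    {"tx": 0, "ty": 0, "tz": 0, "wx": 0, "wy": 0, "wz": -0.12},
  ],
)

```text
clock: 18.03
tcp_pos: [0.5314, 0.1528, 0.1352]
tcp_rot: [-3.141, -0.004, 2.51]
contact_force: [-7.2, 1.5, 9.9]
width: 0.455
grip_force: 41.7
```

move_arm(
  targets=[
    {"tx": 0, "ty": 0, "tz": 0, "wx": 0, "wy": 0, "wz": -0.12},
    {"tx": 0, "ty": 0, "tz": 0, "wx": 0, "wy": 0, "wz": -0.12},
    {"tx": 0, "ty": 0, "tz": 0, "wx": 0, "wy": 0, "wz": -0.12},
    {"tx": 0, "ty": 0, "tz": 0, "wx": 0, "wy": 0, "wz": -0.12},
    {"tx": 0, "ty": 0, "tz": 0, "wx": 0, "wy": 0, "wz": -0.12},
    {"tx": 0, "ty": 0, "tz": 0, "wx": 0, "wy": 0, "wz": -0.12},
    {"tx": 0, "ty": 0, "tz": 0, "wx": 0, "wy": 0, "wz": -0.12},
    {"tx": 0, "ty": 0, "tz": 0, "wx": 0, "wy": 0, "wz": -0.12},
    {"tx": 0, "ty": 0, "tz": 0, "wx": 0, "wy": 0, "wz": -0.06},
    {"tx": 0, "ty": 0, "tz": 0, "wx": 0, "wy": 0, "wz": 0},
    {"tx": 0, "ty": 0, "tz": 0, "wx": 0, "wy": 0, "wz": 0},
  ],
)

```text
clock: 18.95
tcp_pos: [0.5312, 0.1518, 0.1352]
tcp_rot: [3.14, -0.004, -2.975]
contact_force: [-8.8, 0.6, 11.1]
width: 0.459
grip_force: 41.8
```

```bash
python3 go.py .5325 .1513 .134 192.9
python3 - <<'E'
from h import *
a=ctrl.get_image("scene"); b=ctrl.get_image("top"); cv2.imwrite("pics/s3.png",a);cv2.imwrite("pics/t3.png",b)
c=cv2.resize(a[130:280,330:450],None,fx=4,fy=4,interpolation=3); d=cv2.resize(b[150:260,205:305],(320,352),interpolation=3)
o=np.zeros((600,800,3),np.uint8);o[:,:480]=c;o[:352,480:]=d;cv2.imwrite("pics/turn.png",o)
E
```

```text
turn [ 0.002 -0.005 -0.075] shift [-0.029 -0.019  0.031]
18.95 [0.5312 0.1518 0.1352] [ 179.93   -0.22 -170.48] j7 1.47 w 0.459 gf 41.8 [-8.8  0.6 11.1]
```

View pics/turn.png

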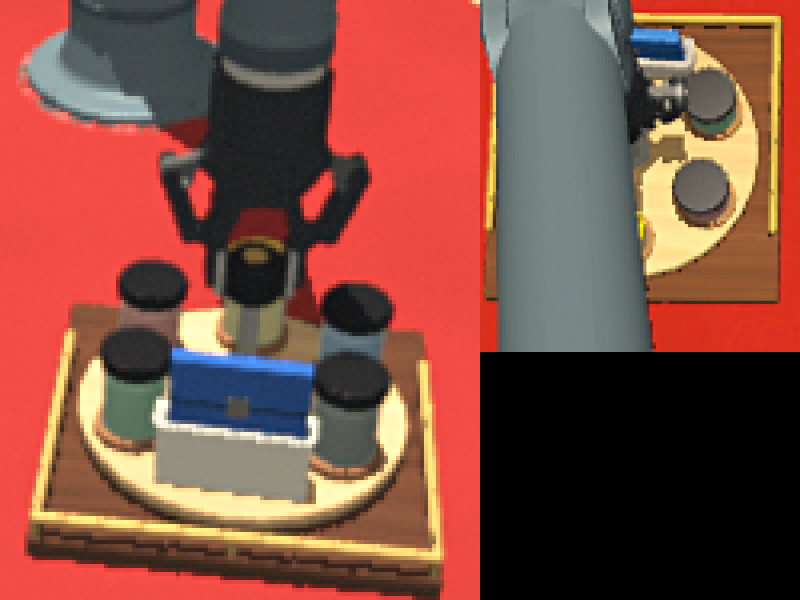

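The yellow lid is now at the front, behind the knob in the scene crop at (255,250), and the case is still seated. I measure the turntable angle from the two visible black lids and the holder.

```bash
cat > ang.py <<'E'
from h import *
import sys
b=cv2.imread(sys.argv[1]); H=cv2.cvtColor(b,cv2.COLOR_BGR2HSV); ax=np.array([.5323,.1513])
P=[]
for x,y,off in ((277,180,-60),(274,208,-120)):
    m=((H[:,:,1]<70)&(H[:,:,2]>30)&(H[:,:,2]<130)).astype(np.uint8); q=np.zeros_like(m); cv2.circle(q,(x,y),12,1,-1)
    m=cv2.morphologyEx(m*q,cv2.MORPH_OPEN,np.ones((3,3),np.uint8)); l=blob(m,(x-12,y-12,x+13,y+13)); (c,r)=cv2.minEnclosingCircle(np.argwhere(l[0])[:,::-1].astype(np.float32))
    p=ray("top",c,.11)[0]; P.append(p); d=p-ax; print(l[1],c,round(r,1),p.round(4),"R",np.hypot(*d).round(4),"yaw est",np.degrees(np.arctan2(d[1],d[0])).round(1)-off)
d=P[0]-P[1]; print("pair dir = yaw",np.degrees(np.arctan2(d[1],d[0])).round(1))
E
python3 ang.py pics/t3.png
```

```text
[266 172  18  18 242] (275.0, 180.0) 10.0 [0.5695 0.0821] R 0.0786 yaw est -1.7000000000000028
[266 200  16  17 221] (273.5, 208.0) 8.5 [0.4894 0.08  ] R 0.0832 yaw est -1.0
pair dir = yaw 1.5
```

move_arm(
  targets=[
    {"tx": 0, "ty": 0, "tz": 0, "wx": 0, "wy": 0, "wz": -0.04},
    {"tx": 0, "ty": 0, "tz": 0, "wx": 0, "wy": 0, "wz": -0.035},
    {"tx": 0, "ty": 0, "tz": 0, "wx": 0, "wy": 0, "wz": 0},
    {"tx": 0, "ty": 0, "tz": 0, "wx": 0, "wy": 0, "wz": 0},
    {"tx": 0, "ty": 0, "tz": 0, "wx": 0, "wy": 0, "wz": 0},
    {"tx": 0, "ty": 0, "tz": 0, "wx": 0, "wy": 0, "wz": 0},
    {"tx": 0, "ty": 0, "tz": 0, "wx": 0, "wy": 0, "wz": 0},
    {"tx": 0, "ty": 0, "tz": 0, "wx": 0, "wy": 0, "wz": 0},
  ],
)

```text
clock: 19.72
tcp_pos: [0.5312, 0.1516, 0.1352]
tcp_rot: [3.14, -0.004, -2.917]
contact_force: [-7.3, -0.7, 10.7]
width: 0.453
grip_force: 41.8
```

```bash
python3 go.py .5325 .1513 .134 192.9
python3 - <<'E'
from h import *
cv2.imwrite("pics/t4.png",ctrl.get_image("top")); a=ctrl.get_image("scene"); cv2.imwrite("pics/s4.png",a)
H=cv2.cvtColor(a,cv2.COLOR_BGR2HSV); m=blob(cv2.inRange(H,(100,120,40),(125,255,255)),(365,205,415,245))[0]
v,u=np.nonzero(m); h=cv2.approxPolyDP(cv2.convexHull(np.c_[u,v]),2,True)[:,0]; print(h.tolist())
# top edge of the case: topmost blue pixel per column, fitted as a line at z=0.141
q=np.array([[c,np.nonzero(m[:,c])[0].min()] for c in range(u.min()+2,u.max()-1)]); k=np.polyfit(q[:,0],q[:,1],1)
e=[[c,np.polyval(k,c)] for c in (u.min(),u.max())]; p=ray("scene",e,.141); d=p[1]-p[0]; print(p.round(4).tolist(),"case dir-90",np.degrees(np.arctan2(d[1],d[0])).round(1)-90,"mid",p.mean(0))
E
python3 ang.py pics/t4.png
```

```text
turn [ 0.001 -0.005 -0.   ] shift [-0.03  -0.015  0.03 ]
19.72 [0.5312 0.1516 0.1352] [ 179.94   -0.21 -167.11] j7 1.52 w 0.453 gf 41.8 [-7.3 -0.7 10.7]
[[408, 237], [375, 235], [375, 218], [409, 220]]
[[0.6189, 0.1131], [0.6078, 0.2027]] case dir-90 7.099999999999994 mid [0.61331943 0.15789832]
[266 171  18  19 234] (275.23468017578125, 179.58163452148438) 9.8 [0.5708 0.0815] R 0.0797 yaw est -1.1000000000000014
[267 199  16  16 218] (274.5, 206.64285278320312) 8.6 [0.4934 0.0775] R 0.0834 yaw est 2.200000000000003
pair dir = yaw 2.9
```

Gripper, lids and case midpoint put the turntable within about 2° of the caddy's yaw of 3.1°; the limit is 7°. The coarser case-edge line reads about 4° off. The grip holds at 41.8 N, so I hand the job in.

```bash
python3 -c "
from cell import ctrl
print(ctrl.finish_job())"
```

```text
the job is handed in; nothing more can be done
None
```

The job is handed in, with no verdict shown: the blue case stands fully down in the white slot, the yellow-lidded jar faces the open front (about 2° off by most measurements, 7° allowed), and the gripper is holding the knob still.

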